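# Gauge the depth of the brass cup and lock the reading

## Task

On the goods-in bench two depth gauges stand over sample cups. On the gauge over the brass cup, lower the probe by its black knob until it touches the bottom inside the cup, then swing that gauge's orange lock lever fully over, away from the robot, to lock the slide there and let go. Leave the probe over the steel cup where it is.

Things in the scene. Friction and masses are not known exactly. Their poses are not given: they have to be found in the camera images.
- brass_cup: open brass cup, 90 mm outside and 80 mm inside diameter, 60 mm tall, floor 10 mm thick, standing upright on the 12 mm base plate of its gauge. Origin: centre of its underside, z up.
- brass_probe: upright 12 mm steel rod over the brass cup, sliding only vertically. Origin: centre under its 18 mm foot, starting 80 to 100 mm above the table. A round black knob, 30 mm across, 135 to 165 mm above the origin, is the grip. Stays where left; 3 N moves it. It passes through its gauge's cross bar (36 mm wide, 278 mm along the probe's y, top 125 mm above the table). Its axes are the gauge's, z up.
- brass_lock (a joint): orange toggle lever on that cross bar, 90 mm from the rod along the probe's +y: 0 leans 0.5 rad from upright to the probe's -x (unlocked), 1.0 leans 0.5 rad to its +x (locked, end stop). Swings about the probe's y axis, starts at 0 to 0.15, stays where it is left (about 1 N at the tip moves it).
- brass_lock_tip (a point): centre of the 26 mm orange ball at the upper end of that lever, 60 mm from its pivot, which is 22 mm above the cross bar's top. Push the ball along the probe's +x axis, by about 60 mm in all.
- steel_probe: the same probe on the other, identical gauge, over the steel cup. To be left where it is. Origin as for the brass cup's probe.
Things that resemble listed ones, but are neither listed nor needed, are in the scene too. There is more than one size of the brass_cup; the one meant has the size given above.

How it is judged:
By the outcome, as a careful person would: the job done as asked, in the order asked, and still so for the second after the job is handed in, with the robot touching nothing.
It also fails if it takes over 38 s, if anything falls off the work surface, if the arm or the gripper's body presses on something with over 40 N, if the wrist force passes 120 N, or if a joint passes its speed limit or range.

## Robot

A 7-joint arm with a two-finger parallel gripper is mounted at the origin on the work surface. World frame = base frame: x ahead of the robot, y to its left, z up, the work surface at z = 0. Lengths are in m, angles in rad, forces in N, time in s.
With the tool pointing down it reaches from about 0.425 to 0.95 m from the base axis. Payload 4.7 kg.
Tool frame: the origin (TCP) lies at the very end of the fingers, on their centre line; the grasp point (between the pads) lies behind it (manip.pinch_z is the z of the grasp point in the tool frame, in m); z points along the fingers, y is the line along which they close (so a half turn about z gives the same grasp; the last joint's range is limited). The gripper opens to 85 mm and grips with 20 to 120 N. Pads are 22 mm wide; open, the fingers measure 114 mm over their backs; the gripper's body (76 mm by 85 mm) begins 54 mm behind the grasp point. The pads swing forward as they close: fully open they stand 13 mm farther back than shut.
Start: joints at [1.142, 0.469, -0.049, 1.532, 0.024, 1.141, -0.082], TCP at [0.263, -0.622, 0.231] pointing down, gripper open.
Joint ranges: [-2.59, 2.59], [-0.33, 1.99], [-1.39, 1.29], [0.1, 2.45], [-1.04, 4.18], [0.21, 1.99], [-2.66, 2.66]. Speed limits (rad/s): [2.57, 2.57, 3.14, 3.14, 3.14, 3.14, 3.14].

## Interface

Orientations are given as a unit quaternion [w, x, y, z].
In Python, from bench import manip gives the robot as it stands.
- The arm moves only by the tool servo_tool, never from a script. Its argument "rows" is a list of rows, each an object of numbers: "dx", "dy", "dz": the shift along the tool's x, y, z normalised to -1 to 1, where 1 is 200 mm; "wx", "wy", "wz": the turn, a rotation vector about the tool's x, y, z normalised to -1 to 1, where 1 is 90 degrees. In form: [{"dx": .., "dy": .., "dz": .., "wx": .., "wy": .., "wz": ..}, ...]. A call has 1 to 5 rows; each row shifts and turns the commanded pose from where the row before left it, along the tool's axes as they then stand; what a row does not reach is not made up. A row lasts 1/10 s, in which the tool goes at most 50 mm and 8.59 degrees, less where a joint would pass 70% of its speed; a pose out of reach is approached as far as the arm can. A call with a number of a shift or a turn outside -1 to 1 is refused whole. A call with a gripper value outside its range is refused whole. "claw" is the closure, from -1 (fully open) to 1 (shut), set as the call begins (left out, the last holds). The fingers move at their own pace and stop on an object; "force" is the grip in N (left out, the last holds). Time passes only in rows, so rows that do not move let the fingers close. It gives the time, the measured TCP pose, the force, the opening and the grip force at its end, in the units of the state.
- manip.observe(): the state, without advancing time (a new reading comes with each control period).
- manip.grab_frame(name): name is "side" or "top"; returns the picture (480x640x3 uint8, red, green, blue); there is no depth.
- manip.camera_params(name): a dict with "fx", "fy", "cx", "cy" (pixels), "R" (3x3) and "t" (3): a world point X has camera coordinates R X + t. Camera axes: x right, y down, z forward; pixel columns grow to the right and rows downward; lengths in m; the calibration is good to about 2 mm. A picture is of the moment at which its call begins. camera_params takes no time and is no camera call.
- manip.close_job(): hands the job in; it is judged then, once.
The state is a dict: "time": time; "joint_pos": joint angles; "dq": joint speeds; "joint_torque": joint torques, N m; "tcp_pos": TCP position; "tool_rot": TCP orientation; "wrist_force": force on the tool from outside, world axes, zero at the start; "moment": the same for the moment, N m; "width": finger opening in m; "finger_force": force on a finger pad.
Only numpy, scipy, OpenCV 4.12 (cv2) and the standard library are available. Lean on these libraries where they do the work, as an engineer would, in place of code of your own. Each camera call takes 0.05 s, during which the arm holds its last target. There are 200 camera calls.

## Working session

There is one attempt and no reset: what is moved stays moved. The work goes in short steps, Python scripts to look and compute and a tool call to move; the robot and the scene stay as the last step left them, time stands still between calls to the robot, and variables do not carry over. Pictures are saved under pics/ and viewed, at most 10 in all, crops included, and the job is handed in when it is done.

Besides the shell and the picture viewer there is one more tool, called after "Emit:" by a JSON object that holds its "name" and its "arguments", one argument or row to a line. servo_tool: Moves the arm, as the interface text tells. Its arguments: {"type":"object","properties":{"rows":{"type":"array"},"claw":{"type":"number"},"force":{"type":"number"}},"required":["rows"]}

```bash
mkdir -p pics
cat > h.py <<'E'
import numpy as np,cv2
from bench import manip
def ray(n,u,v):
    c=manip.camera_params(n);R=np.array(c["R"]);t=np.array(c["t"])
    return -R.T@t, R.T@np.array([(u-c["cx"])/c["fx"],(v-c["cy"])/c["fy"],1])
def onz(n,u,v,z):
    o,d=ray(n,u,v);return o+d*(z-o[2])/d[2]
def tri(p,q):
    o1,d1=ray("top",*p);o2,d2=ray("side",*q)
    s=np.linalg.lstsq(np.c_[d1,-d2],o2-o1,rcond=None)[0]
    a,b=o1+s[0]*d1,o2+s[1]*d2
    return (a+b)/2,np.linalg.norm(a-b)
def snap(n,f):
    im=manip.grab_frame(n);cv2.imwrite(f"pics/{f}.png",im[:,:,::-1]);return im
E
python3 - <<'E'
from h import *
snap("top","t0");snap("side","s0")
for n in("top","side"):
    c=manip.camera_params(n);R=np.array(c["R"]);print(n,c["fx"],-R.T@np.array(c["t"]),R[2])
s=manip.observe();print(s,manip.pinch_z)
E
```

```text
top 510.4558375310572 [ 0.27960658 -0.05125592  1.19511313] [ 0.20840259  0.01400231 -0.97794289]
side 452.0970563500162 [ 0.39446356 -0.65326512  0.79437354] [ 0.11263266  0.66571175 -0.73765964]
{'time': 0.1, 'joint_pos': array([ 1.1420681 ,  0.46937313, -0.04861224,  1.53353592,  0.02410647,
        1.140993  , -0.08230107]), 'dq': array([ 1.14047207e-03, -7.65548877e-04,  1.10699292e-03, -2.07629436e-03,
        1.15197818e-03, -2.29252556e-05,  1.97906307e-04]), 'joint_torque': array([ 1.25818566e-03, -5.11511779e+01, -4.69449023e-02, -2.38389587e+01,
        1.07712598e-02,  4.35922266e-03,  6.58246748e-06]), 'tcp_pos': array([ 0.26257614, -0.62128775,  0.23037441]), 'tool_rot': array([-8.38573617e-04,  9.80078783e-01,  1.98607240e-01, -1.98646780e-04]), 'wrist_force': array([-0.05447031,  0.50003802, -0.87136366]), 'moment': array([0.02538132, 0.04712653, 0.0671167 ]), 'finger_force': 0.0, 'width': 0.08537125172778129} -0.0187
```

View pics/t0.png

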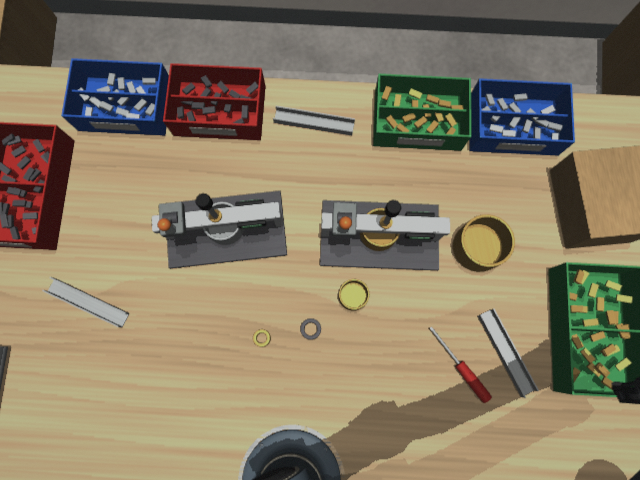

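View pics/s0.png

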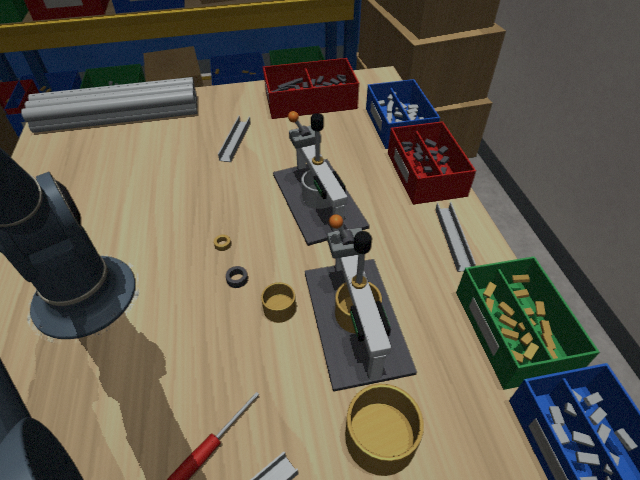

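The brass gauge is on the right in the top view, with its knob at (393,209) and its ball at (345,222). In the side view they are at (362,242) and (337,222). Next I'll refine these by colour.

Run:
```python
from h import *
T=cv2.imread("pics/t0.png");S=cv2.imread("pics/s0.png")
def blob(im,lo,hi,p,r=22):
    m=cv2.inRange(cv2.cvtColor(im,cv2.COLOR_BGR2HSV),lo,hi)
    k=np.zeros_like(m);k[p[1]-r:p[1]+r,p[0]-r:p[0]+r]=255
    n,l,st,c=cv2.connectedComponentsWithStats(m&k)
    i=1+np.argmin([np.hypot(*(c[j]-p))+(1e3 if st[j,4]<30 else 0) for j in range(1,n)])
    return c[i],st[i]
B=((0,0,0),(179,255,42));O=((4,170,90),(14,255,255))
for nm,t,s in(("brass",[(393,208),(345,222)],[(362,241),(337,221)]),("steel",[(204,201),(165,225)],[(317,121),(294,117)])):
    for w,c,p,q in(("knob",B,t[0],s[0]),("ball",O,t[1],s[1])):
        a,sa=blob(T,*c,p,18);b,sb=blob(S,*c,q,18);print(nm,w,a,sa,b,sb,*tri(a,b))
# bar direction: plate long edges and bar ends
m=cv2.inRange(T,(60,60,60),(110,100,110));
hsv=cv2.cvtColor(T,cv2.COLOR_BGR2HSV);m=cv2.inRange(hsv,(0,0,45),(179,60,125))[190:280,310:450]
m=cv2.morphologyEx(m,cv2.MORPH_OPEN,np.ones((5,5)))
c=max(cv2.findContours(m,0,1)[0],key=cv2.contourArea)+np.array([310,190])
print(cv2.minAreaRect(c));
for u,v in cv2.boxPoints(cv2.minAreaRect(c)):print(u,v,onz("top",u,v,.012))
```

```text
brass knob [390.76404494 211.79775281] [384 203  17  15  89] [359.85316456 243.4       ] [344 231  27  25 395] [ 0.55285533 -0.17094439  0.23114584] 0.0003197732871916056
brass ball [345.01030928 222.4742268 ] [340 217  11  12  97] [335.51 220.43] [329 215  14  11 100] [ 0.53221963 -0.08352858  0.20387637] 0.0019522885077362963
steel knob [204.16097561 201.9902439 ] [196 194  17  16 205] [316.53846154 121.80512821] [311 113  12  19 195] [0.55058937 0.19490388 0.23347938] 0.0022284710160505217
steel ball [163.91397849 224.06451613] [158 219  12  11  93] [292.75862069 115.01724138] [288 111  11   8  58] [0.50874973 0.27791155 0.20477829] 0.001855087498410989
((380.5, 251.0), (36.0, 121.0), 90.0)
320.0 233.0 [ 0.55324496 -0.031544    0.012     ]
441.0 233.0 [ 0.56915983 -0.31878413  0.012     ]
441.0 269.0 [ 0.4825195  -0.31936729  0.012     ]
320.0 269.0 [ 0.46679205 -0.0364054   0.012     ]
```

Run:
```python
from h import *
T=cv2.imread("pics/t0.png");S=cv2.imread("pics/s0.png")
for p in[(393,209)]:print(tri(p,(362.5,242)))
t=cv2.resize(T[180:280,310:460],None,fx=3.9,fy=3.9,interpolation=2);s=cv2.resize(S[200:300,310:410],None,fx=3.9,fy=3.9,interpolation=2)
cv2.imwrite("pics/c.png",cv2.resize(np.hstack([t,s]),None,fx=.8,fy=.8))
```

```text
(array([ 0.55647838, -0.17430541,  0.23767646]), np.float64(0.00044815451954343733))
```

View pics/c.png

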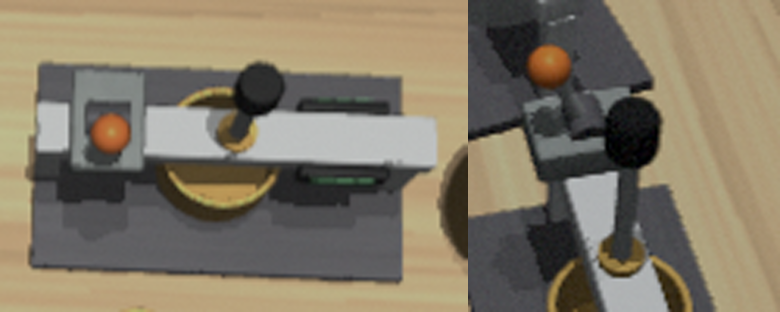

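The crop shows the knob at about (393.3,208.2) in top and (362.9,242.3) in side, the collar at about (386.3,222) and the ball at (345,222).

Run:
```python
from h import *
print(tri((393.3,208.2),(362.9,242.3)),onz("top",386.3,222,.130))
a,b=onz("top",319.6,265.3,.012),onz("top",438.2,270.1,.012);d=a-b;print("yaw",np.arctan2(-d[0],d[1]))
a,b=onz("top",310+145/3.12,180+107/3.12,.125),onz("top",310+436/3.12,180+118/3.12,.125);d=a-b;print("yaw",np.arctan2(-d[0],d[1]))
```

```text
(array([ 0.55757553, -0.17484108,  0.2375514 ]), np.float64(0.0015705604134797185)) [ 0.55808749 -0.17453257  0.13      ]
yaw 0.014547773312609072
yaw 0.016143798480791567
```

Emit:
{"name": "servo_tool", "arguments": {
  "rows": [
    {"dz":-0.2,"wz":0.085},
    {"dz":-0.2,"wz":0.085},
    {"dz":-0.2,"wz":0.08}
  ],
  "claw": -1,
  "force": 40
}}

```text
invalid input at $.rows[0]: expected keys dx, dy, dz, wx, wy, wz
```

Emit:
{"name": "servo_tool", "arguments": {
  "rows": [
    {"dx":0,"dy":0,"dz":-0.2,"wx":0,"wy":0,"wz":0.085},
    {"dx":0,"dy":0,"dz":-0.2,"wx":0,"wy":0,"wz":0.085},
    {"dx":0,"dy":0,"dz":-0.2,"wx":0,"wy":0,"wz":0.075}
  ],
  "claw": -1,
  "force": 40
}}

```text
time: 0.4
tcp_pos: [0.2625, -0.6214, 0.352]
tool_rot: [-0.001, 1.0, 0.005, -0.0]
wrist_force: [1.2, -0.5, 0.7]
width: 0.0855
finger_force: 0.0
```

Emit:
{"name": "servo_tool", "arguments": {
  "rows": [
    {"dx":0.135,"dy":-0.205,"dz":0,"wx":0,"wy":0,"wz":0},
    {"dx":0.135,"dy":-0.205,"dz":0,"wx":0,"wy":0,"wz":0},
    {"dx":0.135,"dy":-0.205,"dz":0,"wx":0,"wy":0,"wz":0},
    {"dx":0.135,"dy":-0.205,"dz":0,"wx":0,"wy":0,"wz":0},
    {"dx":0.135,"dy":-0.205,"dz":0,"wx":0,"wy":0,"wz":0}
  ]
}}

```text
time: 0.9
tcp_pos: [0.3953, -0.4128, 0.351]
tool_rot: [-0.0, 1.0, 0.007, -0.0]
wrist_force: [1.0, -0.8, 0.5]
width: 0.0853
finger_force: 0.0
```

Emit:
{"name": "servo_tool", "arguments": {
  "rows": [
    {"dx":0.135,"dy":-0.205,"dz":0,"wx":0,"wy":0,"wz":0},
    {"dx":0.135,"dy":-0.205,"dz":0,"wx":0,"wy":0,"wz":0},
    {"dx":0.135,"dy":-0.205,"dz":0,"wx":0,"wy":0,"wz":0},
    {"dx":0.135,"dy":-0.205,"dz":0,"wx":0,"wy":0,"wz":0},
    {"dx":0,"dy":0,"dz":0,"wx":0,"wy":0,"wz":0}
  ]
}}

```text
time: 1.4
tcp_pos: [0.5041, -0.2406, 0.351]
tool_rot: [-0.002, 1.0, 0.014, 0.001]
wrist_force: [-0.5, -0.5, 0.2]
width: 0.0852
finger_force: 0.0
```

Emit:
{"name": "servo_tool", "arguments": {
  "rows": [
    {"dx":0.14,"dy":-0.161,"dz":0,"wx":0,"wy":0,"wz":0},
    {"dx":0.139,"dy":-0.161,"dz":0,"wx":0,"wy":0,"wz":0},
    {"dx":0,"dy":0,"dz":0.15,"wx":0,"wy":0,"wz":0},
    {"dx":0,"dy":0,"dz":0.15,"wx":0,"wy":0,"wz":0},
    {"dx":0,"dy":0,"dz":0,"wx":0,"wy":0,"wz":0}
  ]
}}

```text
time: 1.9
tcp_pos: [0.5522, -0.1836, 0.2867]
tool_rot: [-0.001, 1.0, 0.008, -0.005]
wrist_force: [-0.7, -0.1, 0.1]
width: 0.0854
finger_force: 0.0
```

Run:
```python
from h import *
a=snap("side","s1");b=snap("top","t1");print(manip.observe()["tcp_pos"])
cv2.imwrite("pics/c1.png",cv2.resize(np.hstack([a[150:320,280:440],b[150:320,280:440]])[:,:,::-1],None,fx=2.4,fy=2.4))
```

```text
[ 0.55479675 -0.18453192  0.29136386]
```

View pics/c1.png

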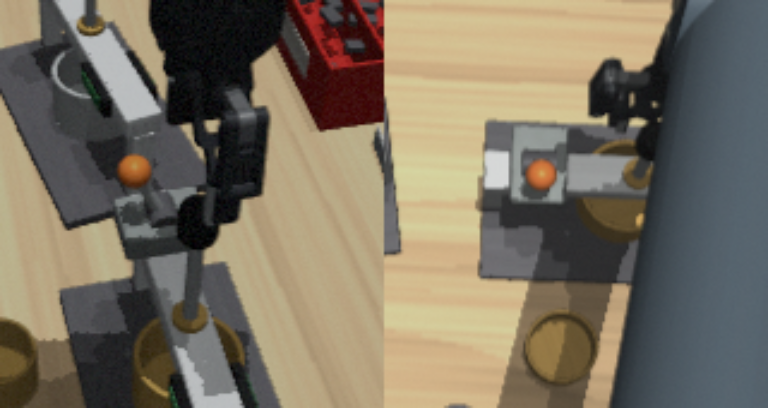

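The side view shows the open fingers above the knob and clear of the lever. I'll correct the position by +3 mm in x and +10 mm in y, then descend.

Emit:
{"name": "servo_tool", "arguments": {
  "rows": [
    {"dx":0.018,"dy":-0.049,"dz":0,"wx":0,"wy":0,"wz":0},
    {"dx":0,"dy":0,"dz":0,"wx":0,"wy":0,"wz":0},
    {"dx":0,"dy":0,"dz":0.1,"wx":0,"wy":0,"wz":0},
    {"dx":0,"dy":0,"dz":0,"wx":0,"wy":0,"wz":0}
  ]
}}

```text
time: 2.4
tcp_pos: [0.5576, -0.1737, 0.2704]
tool_rot: [-0.0, 1.0, 0.008, -0.001]
wrist_force: [-0.7, -0.2, 0.1]
width: 0.0854
finger_force: 0.0
```

Emit:
{"name": "servo_tool", "arguments": {
  "rows": [
    {"dx":0,"dy":0,"dz":0.13,"wx":0,"wy":0,"wz":0},
    {"dx":0,"dy":0,"dz":0.13,"wx":0,"wy":0,"wz":0},
    {"dx":0,"dy":0,"dz":0,"wx":0,"wy":0,"wz":0},
    {"dx":0,"dy":0,"dz":0,"wx":0,"wy":0,"wz":0}
  ]
}}

```text
time: 2.8
tcp_pos: [0.5591, -0.1742, 0.2205]
tool_rot: [0.0, 1.0, 0.007, 0.001]
wrist_force: [0.2, -0.4, 0.6]
width: 0.0854
finger_force: 0.0
```

Emit:
{"name": "servo_tool", "arguments": {
  "rows": [
    {"dx":0,"dy":0,"dz":0,"wx":0,"wy":0,"wz":0},
    {"dx":0,"dy":0,"dz":0,"wx":0,"wy":0,"wz":0},
    {"dx":0,"dy":0,"dz":0,"wx":0,"wy":0,"wz":0},
    {"dx":0,"dy":0,"dz":0,"wx":0,"wy":0,"wz":0},
    {"dx":0,"dy":0,"dz":0,"wx":0,"wy":0,"wz":0}
  ],
  "claw": 0.5
}}

```text
time: 3.3
tcp_pos: [0.5588, -0.1736, 0.22]
tool_rot: [-0.0, 1.0, 0.008, 0.0]
wrist_force: [-0.9, 1.3, 3.0]
width: 0.0285
finger_force: 39.3
```

Emit:
{"name": "servo_tool", "arguments": {
  "rows": [
    {"dx":0,"dy":0,"dz":0.08,"wx":0,"wy":0,"wz":0},
    {"dx":0,"dy":0,"dz":0.08,"wx":0,"wy":0,"wz":0},
    {"dx":0,"dy":0,"dz":0.06,"wx":0,"wy":0,"wz":0},
    {"dx":0,"dy":0,"dz":0.03,"wx":0,"wy":0,"wz":0},
    {"dx":0,"dy":0,"dz":0,"wx":0,"wy":0,"wz":0}
  ]
}}

```text
time: 3.8
tcp_pos: [0.5587, -0.1737, 0.1684]
tool_rot: [-0.0, 1.0, 0.008, -0.0]
wrist_force: [2.6, 1.2, -2.4]
width: 0.0284
finger_force: 39.6
```

Emit:
{"name": "servo_tool", "arguments": {
  "rows": [
    {"dx":0,"dy":0,"dz":0.015,"wx":0,"wy":0,"wz":0},
    {"dx":0,"dy":0,"dz":0.01,"wx":0,"wy":0,"wz":0},
    {"dx":0,"dy":0,"dz":0,"wx":0,"wy":0,"wz":0}
  ]
}}

```text
time: 4.1
tcp_pos: [0.5588, -0.1737, 0.1644]
tool_rot: [-0.0, 1.0, 0.008, 0.0]
wrist_force: [0.9, 2.9, 0.7]
width: 0.0287
finger_force: 40.0
```

Emit:
{"name": "servo_tool", "arguments": {
  "rows": [
    {"dx":0,"dy":0,"dz":0.01,"wx":0,"wy":0,"wz":0},
    {"dx":0,"dy":0,"dz":0.01,"wx":0,"wy":0,"wz":0},
    {"dx":0,"dy":0,"dz":0.01,"wx":0,"wy":0,"wz":0},
    {"dx":0,"dy":0,"dz":0,"wx":0,"wy":0,"wz":0}
  ]
}}

```text
time: 4.5
tcp_pos: [0.5587, -0.1737, 0.1581]
tool_rot: [-0.0, 1.0, 0.008, 0.0]
wrist_force: [1.8, 3.2, 1.4]
width: 0.0287
finger_force: 40.0
```

Emit:
{"name": "servo_tool", "arguments": {
  "rows": [
    {"dx":0,"dy":0,"dz":0.01,"wx":0,"wy":0,"wz":0},
    {"dx":0,"dy":0,"dz":0,"wx":0,"wy":0,"wz":0},
    {"dx":0,"dy":0,"dz":0,"wx":0,"wy":0,"wz":0}
  ]
}}

```text
time: 4.8
tcp_pos: [0.5588, -0.1737, 0.1561]
tool_rot: [-0.0, 1.0, 0.008, 0.0]
wrist_force: [2.3, 4.6, 0.8]
width: 0.0286
finger_force: 40.0
```

Emit:
{"name": "servo_tool", "arguments": {
  "rows": [
    {"dx":0,"dy":0,"dz":0.01,"wx":0,"wy":0,"wz":0},
    {"dx":0,"dy":0,"dz":0,"wx":0,"wy":0,"wz":0},
    {"dx":0,"dy":0,"dz":0,"wx":0,"wy":0,"wz":0}
  ]
}}

```text
time: 5.1
tcp_pos: [0.5588, -0.1737, 0.1559]
tool_rot: [-0.0, 1.0, 0.008, 0.0]
wrist_force: [-1.7, 5.7, 10.7]
width: 0.0285
finger_force: 40.9
```

The wrist force rose and motion stopped about where the cup floor should be. One more small press to confirm.

Emit:
{"name": "servo_tool", "arguments": {
  "rows": [
    {"dx":0,"dy":0,"dz":0.01,"wx":0,"wy":0,"wz":0},
    {"dx":0,"dy":0,"dz":0,"wx":0,"wy":0,"wz":0},
    {"dx":0,"dy":0,"dz":0,"wx":0,"wy":0,"wz":0}
  ]
}}

```text
time: 5.4
tcp_pos: [0.5589, -0.1737, 0.1558]
tool_rot: [0.0, 1.0, 0.007, 0.001]
wrist_force: [-5.4, 6.1, 21.5]
width: 0.0288
finger_force: 41.8
```

Emit:
{"name": "servo_tool", "arguments": {
  "rows": [
    {"dx":0,"dy":0,"dz":0,"wx":0,"wy":0,"wz":0},
    {"dx":0,"dy":0,"dz":0,"wx":0,"wy":0,"wz":0},
    {"dx":0,"dy":0,"dz":0,"wx":0,"wy":0,"wz":0},
    {"dx":0,"dy":0,"dz":0,"wx":0,"wy":0,"wz":0}
  ],
  "claw": -0.7
}}

```text
time: 5.8
tcp_pos: [0.5579, -0.175, 0.1516]
tool_rot: [0.0, 1.0, 0.007, -0.001]
wrist_force: [0.1, 0.6, 0.4]
width: 0.0728
finger_force: 0.0
```

Emit:
{"name": "servo_tool", "arguments": {
  "rows": [
    {"dx":0,"dy":0,"dz":-0.1,"wx":0,"wy":0,"wz":0},
    {"dx":0,"dy":0,"dz":-0.2,"wx":0,"wy":0,"wz":0},
    {"dx":0,"dy":0,"dz":-0.2,"wx":0,"wy":0,"wz":0},
    {"dx":0,"dy":0,"dz":-0.2,"wx":0,"wy":0,"wz":0},
    {"dx":0,"dy":0,"dz":0,"wx":0,"wy":0,"wz":0}
  ]
}}

```text
time: 6.3
tcp_pos: [0.5615, -0.1751, 0.2984]
tool_rot: [0.002, 1.0, 0.007, 0.005]
wrist_force: [0.6, -0.4, 0.4]
width: 0.0726
finger_force: 0.0
```

Emit:
{"name": "servo_tool", "arguments": {
  "rows": [
    {"dx":-0.144,"dy":-0.152,"dz":0,"wx":0,"wy":0,"wz":0},
    {"dx":-0.144,"dy":-0.152,"dz":0,"wx":0,"wy":0,"wz":0},
    {"dx":-0.144,"dy":-0.152,"dz":0,"wx":0,"wy":0,"wz":0},
    {"dx":0,"dy":0,"dz":0,"wx":0,"wy":0,"wz":0},
    {"dx":0,"dy":0,"dz":0,"wx":0,"wy":0,"wz":0}
  ],
  "claw": 1
}}

```text
time: 6.8
tcp_pos: [0.4702, -0.0842, 0.292]
tool_rot: [0.0, 1.0, 0.008, -0.0]
wrist_force: [-0.7, 0.5, 0.4]
width: 0.0008
finger_force: 0.0
```

Run:
```python
from h import *
a=snap("side","s2");print(manip.observe()["tcp_pos"])
cv2.imwrite("pics/c2.png",cv2.resize(a[110:350,200:420,::-1],None,fx=2.4,fy=2.4))
```

```text
[ 0.47086252 -0.08490316  0.29205984]
```

View pics/c2.png

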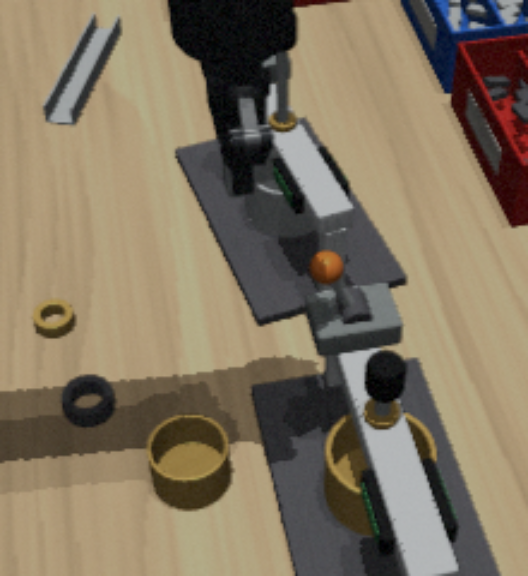

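The knob is now low over the brass cup, at crop (385,377). The lever has not moved, with its ball at crop (327,267), and the closed gripper is behind it. Descending.

Emit:
{"name": "servo_tool", "arguments": {
  "rows": [
    {"dx":0,"dy":0,"dz":0.17,"wx":0,"wy":0,"wz":0},
    {"dx":0,"dy":0,"dz":0.17,"wx":0,"wy":0,"wz":0},
    {"dx":0,"dy":0,"dz":0.16,"wx":0,"wy":0,"wz":0},
    {"dx":0,"dy":0,"dz":0,"wx":0,"wy":0,"wz":0}
  ]
}}

```text
time: 7.25
tcp_pos: [0.4682, -0.0851, 0.1881]
tool_rot: [-0.001, 1.0, 0.007, -0.005]
wrist_force: [0.0, -1.0, 0.5]
width: 0.0003
finger_force: 0.0
```

Emit:
{"name": "servo_tool", "arguments": {
  "rows": [
    {"dx":0.09,"dy":0,"dz":0,"wx":0,"wy":0,"wz":0},
    {"dx":0.05,"dy":0,"dz":0,"wx":0,"wy":0,"wz":0},
    {"dx":0.05,"dy":0,"dz":0,"wx":0,"wy":0,"wz":0},
    {"dx":0.05,"dy":0,"dz":0,"wx":0,"wy":0,"wz":0},
    {"dx":0.05,"dy":0,"dz":0,"wx":0,"wy":0,"wz":0}
  ]
}}

```text
time: 7.75
tcp_pos: [0.5293, -0.0836, 0.1928]
tool_rot: [0.0, 1.0, 0.007, -0.0]
wrist_force: [-1.9, 0.2, 1.5]
width: -0.0002
finger_force: 0.8
```

Emit:
{"name": "servo_tool", "arguments": {
  "rows": [
    {"dx":0.05,"dy":0,"dz":0,"wx":0,"wy":0,"wz":0},
    {"dx":0.04,"dy":0,"dz":0,"wx":0,"wy":0,"wz":0},
    {"dx":0.03,"dy":0,"dz":0,"wx":0,"wy":0,"wz":0},
    {"dx":0.02,"dy":0,"dz":0,"wx":0,"wy":0,"wz":0},
    {"dx":0,"dy":0,"dz":0,"wx":0,"wy":0,"wz":0}
  ]
}}

```text
time: 8.25
tcp_pos: [0.5572, -0.0828, 0.1921]
tool_rot: [-0.0, 1.0, 0.008, 0.0]
wrist_force: [0.5, -0.9, 0.1]
width: 0.0001
finger_force: 0.0
```

Emit:
{"name": "servo_tool", "arguments": {
  "rows": [
    {"dx":0.015,"dy":0,"dz":0,"wx":0,"wy":0,"wz":0},
    {"dx":0,"dy":0,"dz":0,"wx":0,"wy":0,"wz":0},
    {"dx":0,"dy":0,"dz":0,"wx":0,"wy":0,"wz":0}
  ]
}}

```text
time: 8.55
tcp_pos: [0.5598, -0.0828, 0.1924]
tool_rot: [0.0, 1.0, 0.007, 0.0]
wrist_force: [0.1, -0.5, -0.6]
width: -0.0001
finger_force: 0.3
```

Emit:
{"name": "servo_tool", "arguments": {
  "rows": [
    {"dx":0.015,"dy":0,"dz":0,"wx":0,"wy":0,"wz":0},
    {"dx":0,"dy":0,"dz":0,"wx":0,"wy":0,"wz":0},
    {"dx":0,"dy":0,"dz":0,"wx":0,"wy":0,"wz":0}
  ]
}}

```text
time: 8.85
tcp_pos: [0.562, -0.0828, 0.1922]
tool_rot: [0.0, 1.0, 0.007, -0.001]
wrist_force: [-4.2, 0.7, 1.1]
width: -0.0
finger_force: 2.1
```

Emit:
{"name": "servo_tool", "arguments": {
  "rows": [
    {"dx":0.015,"dy":0,"dz":0,"wx":0,"wy":0,"wz":0},
    {"dx":0,"dy":0,"dz":0,"wx":0,"wy":0,"wz":0},
    {"dx":0,"dy":0,"dz":0,"wx":0,"wy":0,"wz":0}
  ]
}}

```text
time: 9.15
tcp_pos: [0.5622, -0.0828, 0.192]
tool_rot: [0.0, 1.0, 0.007, -0.004]
wrist_force: [-11.5, 0.4, 6.6]
width: -0.0003
finger_force: 5.7
```

The end stop came at x = 0.562 m, where predicted. Backing off and looking.

Emit:
{"name": "servo_tool", "arguments": {
  "rows": [
    {"dx":-0.1,"dy":0,"dz":0,"wx":0,"wy":0,"wz":0},
    {"dx":-0.2,"dy":0,"dz":0,"wx":0,"wy":0,"wz":0},
    {"dx":-0.2,"dy":0,"dz":0,"wx":0,"wy":0,"wz":0},
    {"dx":0,"dy":0,"dz":-0.2,"wx":0,"wy":0,"wz":0},
    {"dx":0,"dy":0,"dz":-0.2,"wx":0,"wy":0,"wz":0}
  ]
}}

```text
time: 9.65
tcp_pos: [0.4637, -0.0843, 0.272]
tool_rot: [0.0, 1.0, 0.007, -0.001]
wrist_force: [1.7, 0.3, 0.0]
width: 0.0002
finger_force: 0.0
```

Run:
```python
from h import *
a=snap("side","s3");print(manip.observe()["tcp_pos"])
cv2.imwrite("pics/c3.png",cv2.resize(a[90:350,200:420,::-1],None,fx=2.2,fy=2.2))
for n,f in((.2375-.0655,"expected knob"),):
    c=manip.camera_params("side")
    for X in([.558,-.1747,n],[.5855,-.0835,.1997]):
        p=np.array(c["R"])@X+c["t"];print(p[0]/p[2]*c["fx"]+c["cx"],p[1]/p[2]*c["fy"]+c["cy"])
m=cv2.inRange(cv2.cvtColor(a,cv2.COLOR_RGB2HSV),(4,170,90),(14,255,255))[150:300,300:400]
mo=cv2.moments(m);print("ball",300+mo["m10"]/mo["m00"],150+mo["m01"]/mo["m00"])
```

```text
[ 0.46939582 -0.08456282  0.28029274]
361.2037606135901 266.9588079303727
364.0073342657791 217.7312123911664
ball 362.7692307692308 217.54945054945057
```

View pics/c3.png

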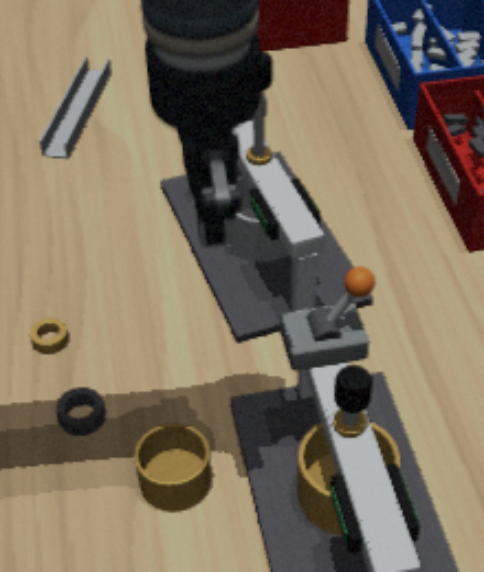

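The knob is at (360,267) against a predicted (361,267). The ball is at (363,217.5) against a predicted locked position of (364,218). The robot is clear of everything.

```bash
python3 -c "
from bench import manip
print(manip.close_job())"
```

```text
the job is handed in; nothing more can be done
None
```

I lowered the brass cup's probe until it touched the cup bottom, then swung that gauge's lock lever over to its end stop and let go; the steel cup's probe was not touched, and the job was handed in at about 9.7 s.

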